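Hold the ball dish turned under the purifier tap

ROBOT

A 6-joint arm with a two-finger parallel gripper is mounted at the origin on the work surface. World frame = base frame: x ahead of the robot, y to its left, z up, the work surface at z = 0. Lengths are in m, angles in rad, forces in N, time in s.
With the tool pointing down it reaches from about 0.3 to 0.875 m from the base axis. Payload 6.4 kg.
Tool frame: the origin (TCP) lies on the centre line of the jaws, within the pads' length; the fingertips stand 22 mm ahead of it and the grasp point (between the pads) lies 3 mm ahead of it; z points along the fingers, y is the direction in which the jaws open and shut (so a half turn about z gives the same grasp; the last joint's range is limited). The gripper opens to 85 mm and grips with 20 to 120 N. Pads are 22 mm wide; open, the fingers measure 114 mm over their backs; the gripper's body (76 mm by 85 mm) begins 54 mm behind the grasp point. The pads swing forward as they close: fully open they stand 13 mm farther back than shut.
Start: joints at [-1.474, 0.181, 1.607, -0, 1.354, -0.206], TCP at [0.171, -0.549, 0.253] pointing down, gripper open.
Joint ranges: [-2.99, 2.99], [-0.89, 2.07], [0.3, 2.58], [-1.14, 4.28], [0, 2.63], [-3.12, 3.12]. Speed limits (rad/s): [2.57, 2.57, 3.01, 3.14, 3.14, 3.14].

INTERFACE

Orientations are given as a unit quaternion [x, y, z, w].
In Python, from bench import monitor, grab_frame, robot gives the robot as it stands.
- The arm moves only by the tool apply_moves, never from a script. Its argument "targets" is a list of rows, each a list of 6 numbers: the shift along the world's x, y, z in mm, then the turn, a rotation vector about the world's x, y, z in rad. In form: [[x, y, z, wx, wy, wz], ...]. A call has 1 to 20 rows; each row shifts and turns the commanded pose from where the row before left it; what a row does not reach is not made up. A row lasts 1/12 s, in which the tool goes at most 41.7 mm and 7.16 degrees, less where a joint would pass 70% of its speed; a pose out of reach is approached as far as the arm can. A call with a gripper value outside its range is refused whole. "claw" is the opening, from 0 (shut) to 1 (fully open), set as the call begins (left out, the last holds). The fingers move at their own pace and stop on an object; "newtons" is the grip in N (left out, the last holds). Time passes only in rows, so rows that do not move let the fingers close. It gives the time, the measured TCP pose, the force and the opening at its end, in the units of the state.
- monitor.state(): the state, without advancing time (a new reading comes with each control period).
- grab_frame(name): name is "scene" or "top"; returns a dict with "color" (384x512x3 uint8, red, green, blue), "K" (3x3 intrinsics, pixels), "camera_from_world" (4x4, takes a point from world to camera coordinates). Camera axes: x right, y up, looking along -z (the intrinsics and any distortion apply to the point x, -y, -z); pixel columns grow to the right and rows downward; lengths in m; the calibration is good to about 2 mm. A picture is of the moment at which its call begins. There is no depth.
- robot.close_job(): hands the job in, once; it reports no verdict.
The state is a dict: "clock": time; "joint_positions": joint angles; "dq": joint speeds; "effort": joint torques, N m; "tool_pos": TCP position; "ee_rot": TCP orientation; "contact_force": force on the tool from outside, world axes, zero at the start; "moment": the same for the moment, N m; "opening": finger opening in m.
Only numpy, scipy, OpenCV 4.12 (cv2) and the standard library are available. Lean on these libraries where they do the work, as an engineer would, in place of code of your own. Each camera call takes 0.05 s, during which the arm holds its last target.

TASK

The filter ball in the dish on the coaster is to be rinsed: take the dish by its handle, lift it off the coaster before turning it, then turn it about a quarter turn so that its pouring lip points at the tap's post and its handle the other way. Finish while holding it still and level in the air with its middle under the spout, clear of the drip tray: do not put it down or let go. The ball must stay in the middle of the dish the whole time, untouched by the fingers; do not push the tap or tray, and leave the cups, tumbler and scoop where they are.

Things in the scene. Friction and masses are not known exactly. Their poses are not given: they have to be found in the camera images.
- dish: cream melamine dish, loose, about 130 g: round, 130 mm across, 22 mm high, foot 90 mm across, inside dished (10 degrees out to 38 mm from the middle, then 25 degrees to the rim). Origin: centre of its underside; z up, +x towards the pouring lip, -x towards the handle. Starts on the coaster (underside 8 mm above the surface), handle to the robot's left (+y) within 0.2 rad
- dish_grip (a point): middle of the dish's handle grip: an upright bar 60 mm long (dish x from -160 to -100 mm), 14 mm thick (along dish y), 24 mm high (14 to 38 mm above the dish's underside); this point is at dish (-130, 0, 26) mm. Axes as the dish. Grip it firmly (some 30 N or more): the dish hangs out sideways from it
- dish_lip (a point): tip of the dish's small pouring lip, 24 mm wide, at dish (75, 0, 22) mm
- dish_seat (a point): where the ball's centre is when it rests in the middle of the dish: dish (0, 0, 21) mm
- ball: plain grey ceramic filter ball, 32 mm across, about 40 g, loose in the dish. Its body origin lies on its skin and turns with it: use ball_center
- ball_center (a point): centre of the ball
- coaster: round bamboo coaster, 140 mm across, 8 mm thick, fixed on the surface; origin: centre of its underside
- tap: purifier tap with drip tray, fixed. Origin: on the surface under the spout; x (level) points from spout to post. Steel swan neck 18 mm thick, rising from the post at tap x = 130 mm to 344 mm high, then down to the spout. Plastic tray with grille under the spout: tap x from -117 to 105 mm, y from -93 to 93 mm, rim 28 mm above the surface
- spout (a point): lower end of the spout (22 mm across), 250 mm above the surface, straight above tap's origin
- post (a point): point on the axis of the tap's post, 100 mm above the surface, 130 mm from the spout's axis along tap x; a thin lever sticks out 55 mm to tap +y at 62 mm height
- cups: stack of four pale melamine cups, loose bystander: 76 mm across, 129 mm high; origin: centre of its underside
- tumbler: glass tumbler, loose bystander: 72 mm across, 110 mm high; origin: centre of its underside
- scoop: steel scoop lying flat, loose bystander: square pan 65 x 48 mm, 24 mm high (x from 2 to 68 mm) and a round handle to x = -106 mm; origin on the surface, at the back of the pan

How it is judged:
By the outcome, as a careful person would: the job done as asked, in the order asked, and still so for the second after the job is handed in, while the arm keeps its last pose, push and grip.
It also fails if it takes over 48 s, if anything falls off the work surface, if the arm or the gripper's body presses on something with over 40 N, if the wrist force passes 120 N, or if a joint passes its speed limit or range.

## Working session

There is one attempt and no reset: what is moved stays moved. The work goes in short steps, Python scripts to look and compute and a tool call to move; the robot and the scene stay as the last step left them, time stands still between calls to the robot, and variables do not carry over. Pictures are saved under pics/ and viewed, and the job is handed in when it is done.

Besides the shell and the picture viewer there is one more tool, called after "Call:" by a JSON object that holds its "method" and its "body", one argument or row to a line. apply_moves: Moves the arm, as the interface text tells. Its arguments: {"type":"object","properties":{"targets":{"type":"array","items":{"type":"array","items":{"type":"number"}}},"claw":{"type":"number"},"newtons":{"type":"number"}},"required":["targets"]}

```bash
mkdir -p pics; ls
python3 - <<'E'
from bench import monitor, grab_frame, robot
import cv2,pickle
s=monitor.state();print(s)
d={}
for n in("scene","top"):
    f=grab_frame(n);d[n]=f
    cv2.imwrite(f"pics/{n}0.png",f["color"][:,:,::-1])
    print(n,f.keys(),f["K"],f["camera_from_world"])
pickle.dump(d,open("f0.pkl","wb"))
E
```

```text
pics
{'clock': 0.0, 'joint_positions': array([-1.47428901e+00,  1.81500028e-01,  1.60805378e+00,  1.62724308e-05,
        1.35378687e+00, -2.06227641e-01]), 'dq': array([-4.95917387e-04, -4.92115382e-05, -9.99070083e-04,  1.35735187e-04,
       -2.41797989e-03, -3.51262524e-04]), 'effort': array([-1.03227380e-04, -4.44862354e+01, -3.51340699e+01, -4.02224859e-04,
        8.85483547e-03,  2.34084018e-05]), 'tool_pos': array([ 0.17143473, -0.54829409,  0.25238506]), 'ee_rot': array([ 9.88565687e-01,  1.50788321e-01,  5.58563266e-05, -8.72262130e-04]), 'contact_force': array([ 0.08640499, -0.3299458 ,  0.35842319]), 'moment': array([-0.06864228,  0.00973168, -0.00642295]), 'opening': 0.08558339875954904}
scene dict_keys(['color', 'K', 'camera_from_world']) [[373.60438213   0.         254.22267241]
 [  0.         373.60438213 188.72528589]
 [  0.           0.           1.        ]] [[ 0.39318934  0.91945201  0.00318662 -0.28431546]
 [-0.70409847  0.29886428  0.6441471   0.27871404]
 [ 0.59130998 -0.25551546  0.764895   -1.411286  ]
 [ 0.          0.          0.          1.        ]]
top dict_keys(['color', 'K', 'camera_from_world']) [[394.35342809   0.         255.50566128]
 [  0.         394.35342809 194.41357452]
 [  0.           0.           1.        ]] [[-0.02226071 -0.99970691 -0.00951572  0.1026116 ]
 [ 0.9828115  -0.02362728  0.1830937  -0.57838317]
 [-0.18326487 -0.00527637  0.98304941 -0.84050968]
 [ 0.          0.          0.          1.        ]]
```

View pics/scene0.png

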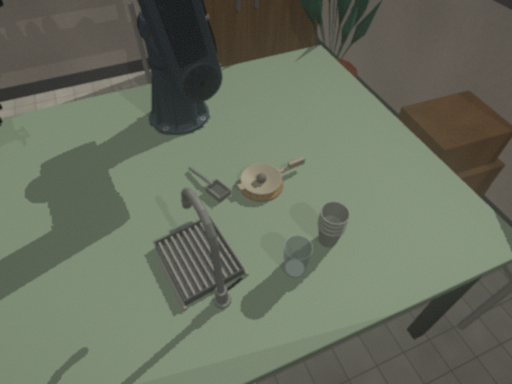

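View pics/top0.png

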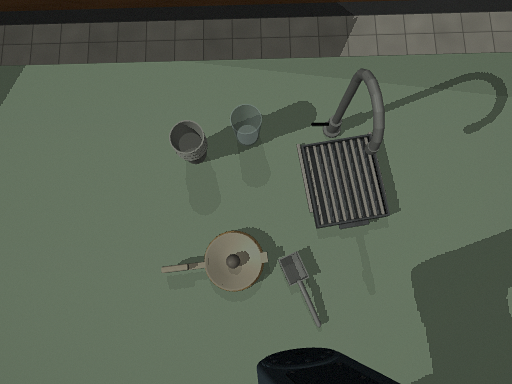

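The top view shows the dish centre at about (234,261), its handle bar at (162-188,268) and the lip at (266,257). The tray spans about (300-386,135-227) and the post base is at (333,130). The scoop is to the right of the dish, and the cups and tumbler are above it. I'll measure next.

```bash
cat > h.py <<'E'
import numpy as np,cv2,pickle
def ray(f,u,v):
    K=f["K"];T=f["camera_from_world"];R=T[:3,:3];t=T[:3,3]
    c=-R.T@t
    d=np.array([(u-K[0,2])/K[0,0],-(v-K[1,2])/K[1,1],-1.0])
    return c,R.T@d
def onz(f,u,v,z):
    c,d=ray(f,u,v);return c+d*(z-c[2])/d[2]
def proj(f,p):
    T=f["camera_from_world"];q=T[:3,:3]@np.asarray(p,float)+T[:3,3]
    K=f["K"];return K[0,0]*q[0]/-q[2]+K[0,2],K[1,1]*-q[1]/-q[2]+K[1,2]
def tri(f,a,g,b):
    c1,d1=ray(f,*a);c2,d2=ray(g,*b)
    A=np.stack([d1,-d2],1);s=np.linalg.lstsq(A,c2-c1,rcond=None)[0]
    p,q=c1+s[0]*d1,c2+s[1]*d2
    return (p+q)/2,np.linalg.norm(p-q)
E
python3 - <<'E'
from h import *
d=pickle.load(open("f0.pkl","rb"))
t=d["top"]["color"][:,:,::-1]; s=d["scene"]["color"][:,:,::-1]
cv2.imwrite("pics/t_dish.png",cv2.resize(t[215:315,150:280],None,fx=6,fy=6,interpolation=cv2.INTER_CUBIC))
cv2.imwrite("pics/t_tap.png",cv2.resize(t[60:240,285:400],None,fx=3.3,fy=3.3,interpolation=cv2.INTER_CUBIC))
cv2.imwrite("pics/s_tap.png",cv2.resize(s[175:315,145:260],None,fx=4,fy=4,interpolation=cv2.INTER_CUBIC))
cv2.imwrite("pics/s_dish.png",cv2.resize(s[145:215,180:315],None,fx=5.9,fy=5.9,interpolation=cv2.INTER_CUBIC))
E
```

```text
(no output)
```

View pics/t_dish.png

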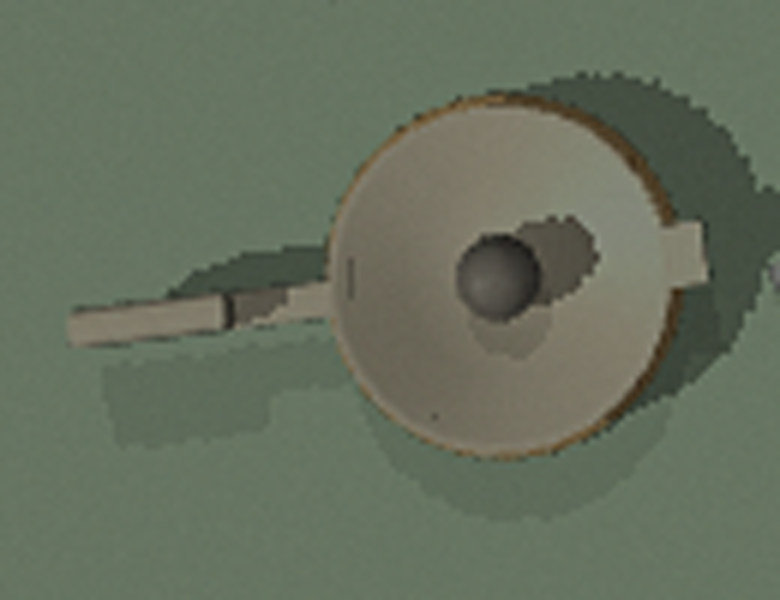

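View pics/t_tap.png

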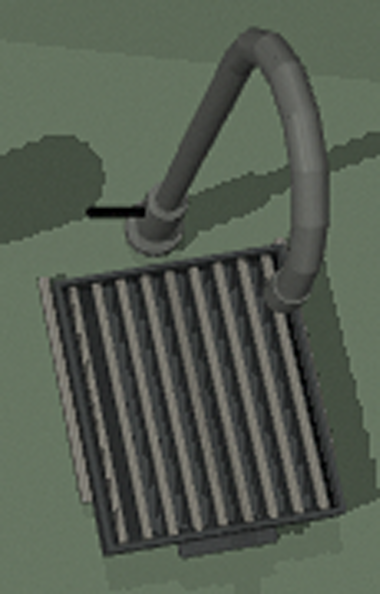

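View pics/s_tap.png

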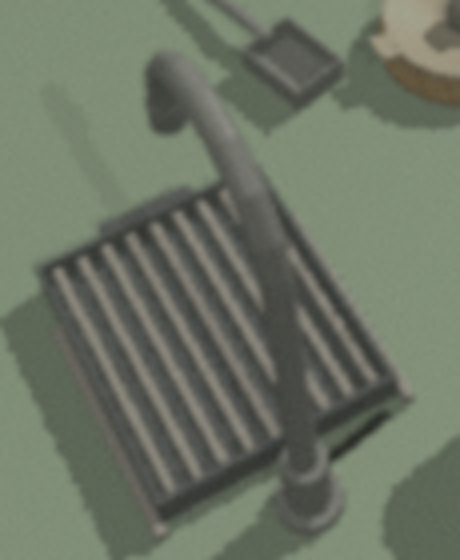

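View pics/s_dish.png

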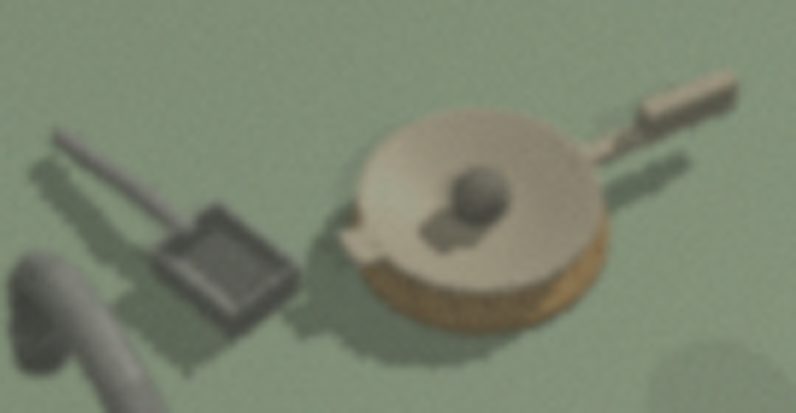

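```bash
cat > m0.py <<'E'
from h import *
d=pickle.load(open("f0.pkl","rb"));T=d["top"];S=d["scene"]
def P(x,y,s,ox,oy): return ((x+.5)/s-.5+ox,(y+.5)/s-.5+oy)
td=lambda x,y:P(x,y,6,150,215); tt=lambda x,y:P(x,y,3.3,285,60); st=lambda x,y:P(x,y,4,145,175); sd=lambda x,y:P(x,y,5.9,180,145)
np.set_printoptions(precision=4,suppress=True)
a=onz(T,*td(70,329),.046);b=onz(T,*td(226.5,311),.046);l=onz(T,*td(706,254),.030);c=onz(T,*td(498,278),.029)
print("bar",a,b,np.linalg.norm(a-b),"lip",l,"ball",c)
print("grip mid->ball",np.linalg.norm(((a+b)/2-c)[:2]),"ball->lip",np.linalg.norm((l-c)[:2]))
u=(b-a)/np.linalg.norm(b-a);print("yaw bar",np.arctan2(u[1],u[0]), "yaw end-lip",np.arctan2(*(l-a)[[1,0]]))
# rim pts
pts=[onz(T,*td(*p),.030)[:2] for p in [(330,277),(683-22,277),(505,105)]]
print("rim",pts)
# scene checks
print("scene ball",onz(S,*sd(480,195),.029),"tri",tri(T,td(498,278),S,sd(480,195)))
print("scene bar tip",onz(S,*sd(732,76),.046),"near",onz(S,*sd(642,107),.046),"lip",onz(S,*sd(352,242),.030))
tr=[onz(T,*tt(*p),.028) for p in [(57,287),(283,246),(340,512),(107,552)]]
print("tray",tr,[np.linalg.norm(tr[i]-tr[(i+1)%4]) for i in range(4)])
print("tray centre",sum(tr)/4)
m=(tr[0]+tr[1])/2-(tr[2]+tr[3])/2;print("tap yaw tray",np.arctan2(m[1],m[0]))
sr=[onz(S,*st(*p),.028) for p in [(408,392),(160,530),(40,272),(228,180)]]
print("tray scene",sr,[np.linalg.norm(sr[i]-sr[(i+1)%4]) for i in range(4)])
sp=onz(T,*tt(289,298),.25);print("spout",sp,"scene",onz(S,*st(167,118),.25),"tri",tri(T,tt(289,298),S,st(167,118)))
po=onz(T,*tt(155,237),.005);print("post",po,onz(S,*st(308,508),.005)); v=po-sp
print(np.hypot(*v[:2]),np.arctan2(v[1],v[0]))
E
python3 m0.py
```

```text
bar [0.4181 0.3017 0.046 ] [0.4234 0.2439 0.046 ] 0.058034003075393435 lip [0.4406 0.066  0.03  ] ball [0.4335 0.1446 0.029 ]
grip mid->ball 0.12887659023905323 ball->lip 0.07894477370697255
yaw bar -1.4802111627638144 yaw end-lip -1.475715476171709
rim [array([0.4353, 0.2079]), array([0.4325, 0.0831]), array([0.4985, 0.1411])]
scene ball [0.435 0.146 0.029] tri (array([0.4338, 0.1455, 0.0278]), np.float64(0.0018157440256085504))
scene bar tip [0.4229 0.3013 0.046 ] near [0.4248 0.2456 0.046 ] lip [0.4398 0.071  0.03  ]
tray [array([ 0.6987, -0.024 ,  0.028 ]), array([ 0.7255, -0.1892,  0.028 ]), array([ 0.5303, -0.2142,  0.028 ]), array([ 0.5061, -0.0503,  0.028 ])] [np.float64(0.16738773152043757), np.float64(0.1968349275909153), np.float64(0.1656762733754495), np.float64(0.19440354897663448)]
tray centre [ 0.6152 -0.1194  0.028 ]
tap yaw tray 0.1316346250496127
tray scene [array([ 0.7192, -0.0196,  0.028 ]), array([ 0.7452, -0.1919,  0.028 ]), array([ 0.5382, -0.2157,  0.028 ]), array([ 0.5151, -0.0744,  0.028 ])] [np.float64(0.1742289045861796), np.float64(0.20836987957690645), np.float64(0.14319035599487798), np.float64(0.21128298399497814)]
spout [ 0.6202 -0.1231  0.25  ] scene [ 0.6218 -0.1199  0.25  ] tri (array([ 0.6207, -0.1214,  0.2497]), np.float64(0.0035443150048287395))
post [ 0.7429 -0.1015  0.005 ] [ 0.7572 -0.1032  0.005 ]
0.12459529295317823 0.17451241529159622
```

Run:
```python
from h import *
d=pickle.load(open("f0.pkl","rb"));T=d["top"];S=d["scene"]
for n,p,q,z in [("cups",(194,154),(329,240),.0),("tumbler",(247,136),(295,268),.0)]:
    print(n,onz(T,*p,z),onz(S,*q,z))
for p in [(284,262),(301,256),(308,279),(291,285),(320,326)]: print(onz(T,*p,.012))
```

```text
cups [0.69528916 0.23836427 0.        ] [0.70304632 0.23856577 0.        ]
tumbler [0.73823108 0.10726839 0.        ] [7.43709794e-01 1.09845556e-01 1.11022302e-16]
[0.42868317 0.02739623 0.012     ]
[ 0.4414392  -0.01226246  0.012     ]
[ 0.38923776 -0.02596635  0.012     ]
[0.37673747 0.01330476 0.012     ]
[ 0.28604051 -0.04794741  0.012     ]
```

Call:
{"method": "apply_moves", "body": {
  "targets": [
    [15,25,0,0,0,0.05],
    [15,25,0,0,0,0.05],
    [15,25,0,0,0,0.05],
    [15,25,0,0,0,0.05],
    [15,25,0,0,0,0.05],
    [15,25,0,0,0,0.05],
    [15,25,0,0,0,0.05],
    [15,25,0,0,0,0.05],
    [15,25,0,0,0,0.05],
    [15,25,0,0,0,0.05],
    [15,25,0,0,0,0.05],
    [15,25,0,0,0,0.05],
    [15,25,0,0,0,0.05],
    [15,25,0,0,0,0.05]
  ],
  "claw": 1
}}

```text
clock: 1.27
tool_pos: [0.3818, -0.1974, 0.2531]
ee_rot: [0.876, 0.482, -0.0, -0.0]
contact_force: [0.2, 0.5, -0.2]
opening: 0.0856
```

Call:
{"method": "apply_moves", "body": {
  "targets": [
    [2.5,29.5,-6,0,0,0.041],
    [2.5,29.5,-6,0,0,0.041],
    [2.5,29.5,-6,0,0,0.041],
    [2.5,29.5,-6,0,0,0.041],
    [2.5,29.5,-6,0,0,0.041],
    [2.5,29.5,-6,0,0,0.041],
    [2.5,29.5,-6,0,0,0.041],
    [2.5,29.5,-6,0,0,0.041],
    [2.5,29.5,-6,0,0,0.041],
    [2.5,29.5,-6,0,0,0.041],
    [2.5,29.5,-6,0,0,0.041],
    [2.5,29.5,-6,0,0,0.041],
    [2.5,29.5,-6,0,0,0.041],
    [2.5,29.5,-6,0,0,0.041],
    [2.5,29.5,-6,0,0,0.041],
    [2.5,28,-6,0,0,0.041],
    [0,0,0,0,0,0],
    [0,0,0,0,0,0]
  ]
}}

```text
clock: 2.77
tool_pos: [0.4206, 0.2725, 0.1564]
ee_rot: [0.674, 0.738, -0.001, -0.0]
contact_force: [0.5, -0.3, -0.6]
opening: 0.0858
```

```bash
cat > snap.py <<'E'
import sys,pickle,cv2
from bench import monitor,grab_frame
n=sys.argv[1];d={}
for c in("scene","top"):
    f=grab_frame(c);d[c]=f;cv2.imwrite(f"pics/{c}{n}.png",cv2.resize(f["color"][:,:,::-1],None,fx=1.5,fy=1.5,interpolation=cv2.INTER_CUBIC))
pickle.dump(d,open(f"f{n}.pkl","wb"))
print({k:v.round(4) if hasattr(v,'round') else v for k,v in monitor.state().items()})
E
python3 snap.py 1
```

```text
{'clock': 2.8667, 'joint_positions': array([ 3.3490e-01,  1.2900e-01,  1.8761e+00, -4.0000e-04,  1.1375e+00,
        2.4720e-01]), 'dq': array([-0.0166, -0.0123,  0.0031,  0.0015,  0.0008, -0.0003]), 'effort': array([ 6.71900e-01, -3.75274e+01, -3.14063e+01,  4.62000e-02,
       -1.10000e-02,  2.00000e-03]), 'tool_pos': array([0.4211, 0.2712, 0.157 ]), 'ee_rot': array([ 6.754e-01,  7.375e-01, -5.000e-04, -1.000e-04]), 'contact_force': array([-0.0911, -0.5694, -0.6993]), 'moment': array([ 0.0235, -0.0091, -0.0154]), 'opening': 0.08522199070204599}
```

View pics/top1.png

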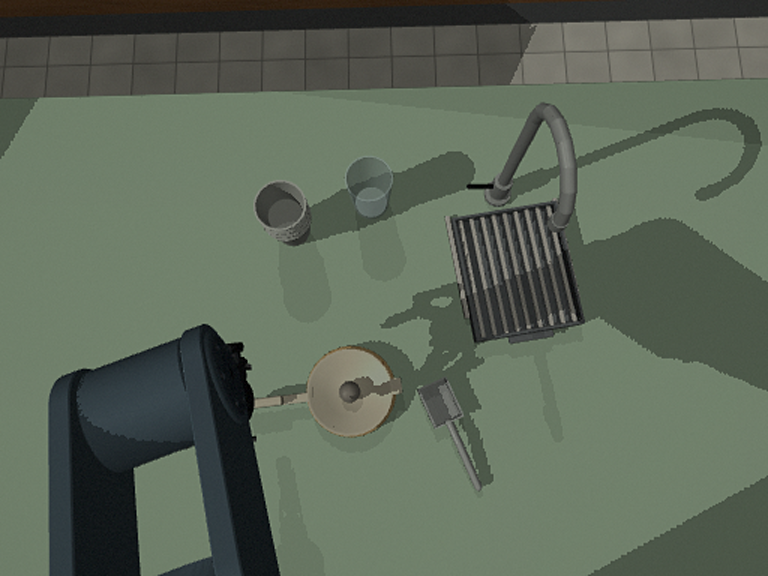

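View pics/scene1.png

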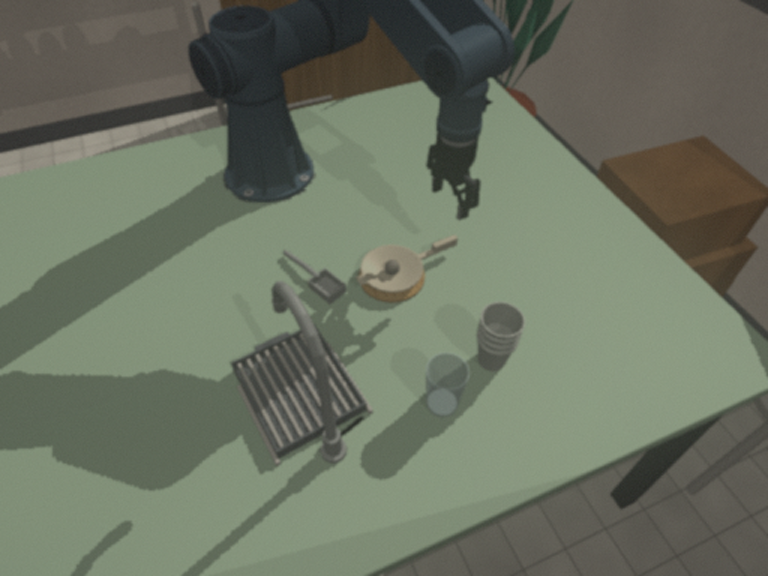

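The gripper stands over the handle with the jaws across it, and the ball is still centred at (350,391) in the top view. I'm descending now.

Call:
{"method": "apply_moves", "body": {
  "targets": [
    [0,1,-10,0,0,0.005],
    [0,1,-14,0,0,0],
    [0,0,-16,0,0,0],
    [0,0,-16,0,0,0],
    [0,0,-16,0,0,0],
    [0,0,-14,0,0,0],
    [0,0,-12,0,0,0],
    [0,0,-10,0,0,0],
    [0,0,-8,0,0,0],
    [0,0,-4,0,0,0],
    [0,0,0,0,0,0],
    [0,0,0,0,0,0],
    [0,0,0,0,0,0]
  ],
  "claw": 1
}}

```text
clock: 3.95
tool_pos: [0.422, 0.2738, 0.0379]
ee_rot: [0.673, 0.739, 0.001, 0.0]
contact_force: [0.3, 1.5, -0.1]
opening: 0.0855
```

```bash
python3 snap.py 2
python3 - <<'E'
from h import *
d=pickle.load(open("f2.pkl","rb"))
s=d["scene"]["color"][:,:,::-1]
cv2.imwrite("pics/s2.png",cv2.resize(s[95:215,220:340],None,fx=5,fy=5,interpolation=cv2.INTER_CUBIC))
E
```

```text
{'clock': 4.05, 'joint_positions': array([ 0.3393,  0.3367,  1.9201, -0.    ,  0.8833,  0.2462]), 'dq': array([ 0.0011,  0.0012, -0.0003,  0.0018,  0.0013,  0.0001]), 'effort': array([-4.85000e-02, -4.19352e+01, -2.49020e+01, -2.20000e-03,
        7.00000e-04, -2.00000e-04]), 'tool_pos': array([0.422 , 0.2739, 0.038 ]), 'ee_rot': array([6.734e-01, 7.393e-01, 6.000e-04, 3.000e-04]), 'contact_force': array([-0.3222, -0.3829, -0.567 ]), 'moment': array([-0.02  , -0.0248, -0.0496]), 'opening': 0.08556040651447969}
```

View pics/s2.png

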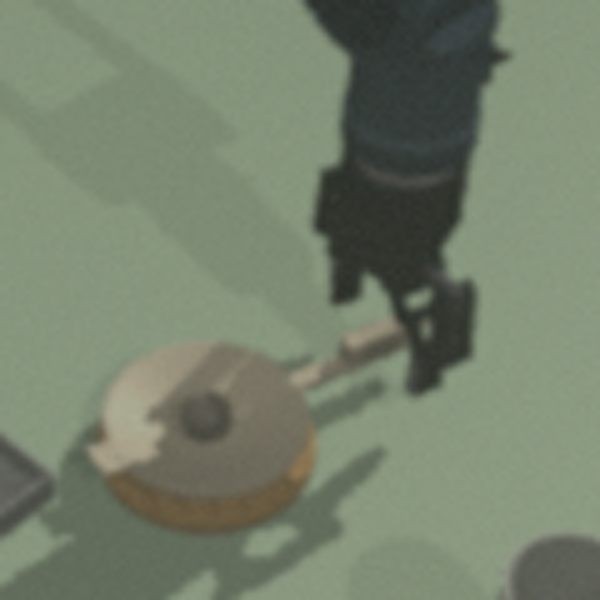

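The fingers straddle the bar and the ball is centred. I'll close in stages.

Call:
{"method": "apply_moves", "body": {
  "targets": [
    [0,0,0,0,0,0],
    [0,0,0,0,0,0],
    [0,0,0,0,0,0],
    [0,0,0,0,0,0],
    [0,0,0,0,0,0],
    [0,0,0,0,0,0],
    [0,0,0,0,0,0],
    [0,0,0,0,0,0]
  ],
  "claw": 0.24,
  "newtons": 20
}}

```text
clock: 4.72
tool_pos: [0.4215, 0.2736, 0.0373]
ee_rot: [0.673, 0.739, -0.0, -0.0]
contact_force: [0.8, -0.2, 0.3]
opening: 0.0205
```

Call:
{"method": "apply_moves", "body": {
  "targets": [
    [0,0,0,0,0,0],
    [0,0,0,0,0,0],
    [0,0,0,0,0,0],
    [0,0,0,0,0,0],
    [0,0,0,0,0,0],
    [0,0,0,0,0,0]
  ],
  "claw": 0,
  "newtons": 20
}}

```text
clock: 5.22
tool_pos: [0.4216, 0.2736, 0.0373]
ee_rot: [0.673, 0.739, 0.0, 0.0]
contact_force: [0.2, 0.5, -0.5]
opening: 0.0137
```

Call:
{"method": "apply_moves", "body": {
  "targets": [
    [0,0,0,0,0,0],
    [0,0,0,0,0,0],
    [0,0,0,0,0,0],
    [0,0,0,0,0,0],
    [0,0,0,0,0,0],
    [0,0,0,0,0,0]
  ],
  "claw": 0,
  "newtons": 75
}}

```text
clock: 5.72
tool_pos: [0.4215, 0.2737, 0.0373]
ee_rot: [0.673, 0.739, 0.0, 0.0]
contact_force: [0.1, -0.8, 1.1]
opening: 0.0132
```

```bash
python3 snap.py 3
python3 - <<'E'
from h import *
d=pickle.load(open("f3.pkl","rb"))
s=d["scene"]["color"][:,:,::-1]
cv2.imwrite("pics/s3.png",cv2.resize(s[95:215,220:340],None,fx=5,fy=5,interpolation=cv2.INTER_CUBIC))
E
```

```text
{'clock': 5.8167, 'joint_positions': array([0.3393, 0.3378, 1.9206, 0.    , 0.8831, 0.2462]), 'dq': array([-0.0006, -0.0006,  0.0008, -0.0008,  0.0011, -0.001 ]), 'effort': array([ 3.43000e-02, -4.13672e+01, -2.43862e+01,  8.92000e-02,
        7.60000e-03,  1.35000e-02]), 'tool_pos': array([0.4215, 0.2737, 0.0373]), 'ee_rot': array([6.735e-01, 7.392e-01, 1.000e-04, 0.000e+00]), 'contact_force': array([0.7277, 0.7982, 1.2752]), 'moment': array([-0.0825,  0.035 , -0.028 ]), 'opening': 0.012663629543313681}
```

View pics/s3.png

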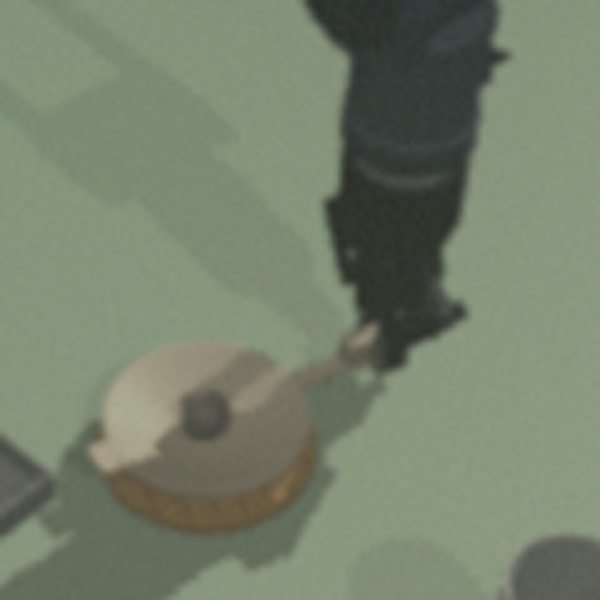

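View pics/top3.png

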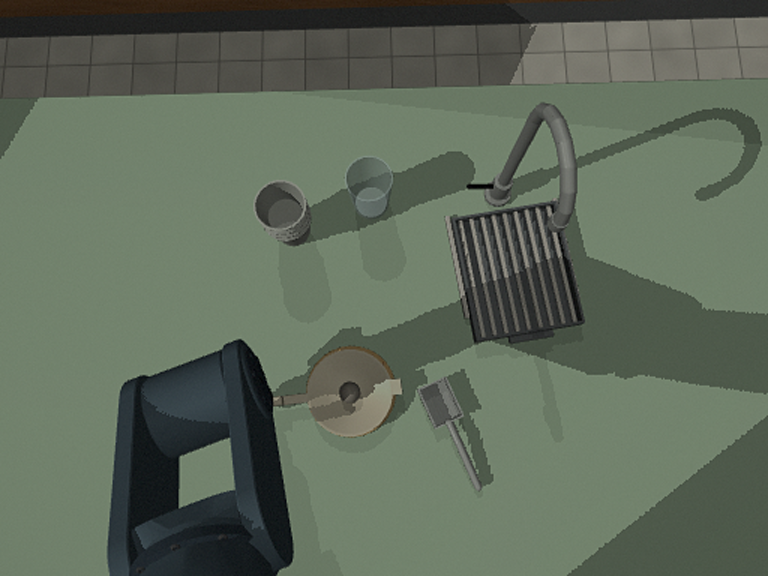

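The dish didn't move during the grip; the opening is 13 mm on the 14 mm bar. I'll lift 100 mm straight up, smoothly.

Call:
{"method": "apply_moves", "body": {
  "targets": [
    [0,0,1,0,0,0],
    [0,0,2,0,0,0],
    [0,0,4,0,0,0],
    [0,0,6,0,0,0],
    [0,0,8,0,0,0],
    [0,0,9,0,0,0],
    [0,0,10,0,0,0],
    [0,0,10,0,0,0],
    [0,0,10,0,0,0],
    [0,0,10,0,0,0],
    [0,0,9,0,0,0],
    [0,0,8,0,0,0],
    [0,0,6,0,0,0],
    [0,0,4,0,0,0],
    [0,0,2,0,0,0],
    [0,0,1,0,0,0],
    [0,0,0,0,0,0],
    [0,0,0,0,0,0],
    [0,0,0,0,0,0]
  ]
}}

```text
clock: 7.4
tool_pos: [0.4211, 0.2735, 0.1368]
ee_rot: [0.673, 0.739, -0.0, -0.0]
contact_force: [0.2, -0.0, -1.6]
opening: 0.0128
```

```bash
python3 snap.py 4
```

```text
{'clock': 7.5, 'joint_positions': array([ 0.3392,  0.1618,  1.8857, -0.    ,  1.0948,  0.2462]), 'dq': array([-0.002 ,  0.0007, -0.0017,  0.001 , -0.0004,  0.0046]), 'effort': array([ 2.90000e-03, -3.94298e+01, -3.09513e+01, -1.62600e-01,
        4.87000e-02,  8.00000e-04]), 'tool_pos': array([0.4213, 0.2736, 0.1369]), 'ee_rot': array([ 6.735e-01,  7.392e-01, -3.000e-04, -2.000e-04]), 'contact_force': array([-0.6916, -0.1525, -1.2657]), 'moment': array([ 0.1852, -0.0147,  0.0474]), 'opening': 0.013109076268956354}
```

View pics/scene4.png

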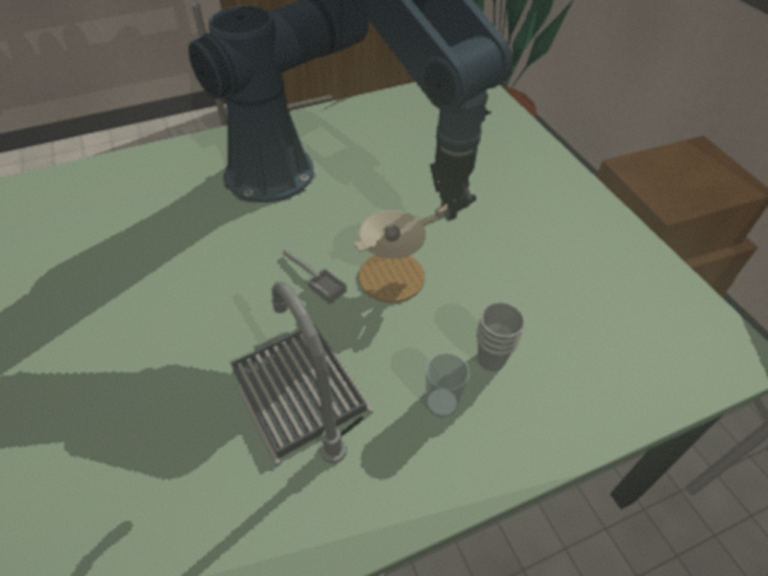

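View pics/top4.png

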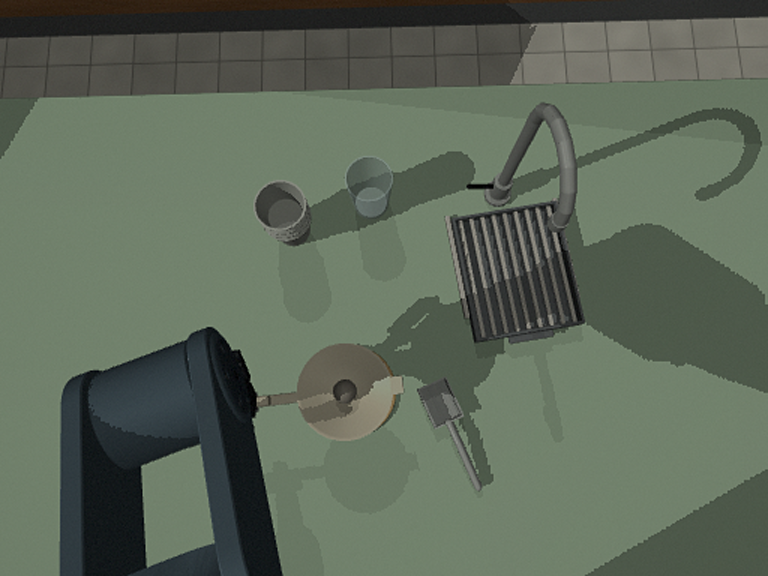

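The dish is clear of the coaster and the ball is at the rim's centre, (345,391) in the top view. I'll check the tilt by triangulating.

Run:
```python
from h import *
d=pickle.load(open("f4.pkl","rb"))
s=d["scene"]["color"][:,:,::-1];t=d["top"]["color"][:,:,::-1]
cv2.imwrite("pics/s4.png",cv2.resize(s[125:200,230:320],None,fx=8,fy=8,interpolation=cv2.INTER_CUBIC))
cv2.imwrite("pics/t4.png",cv2.resize(t[220:300,160:280],None,fx=6,fy=6,interpolation=cv2.INTER_CUBIC))
```

```text
(no output)
```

View pics/s4.png

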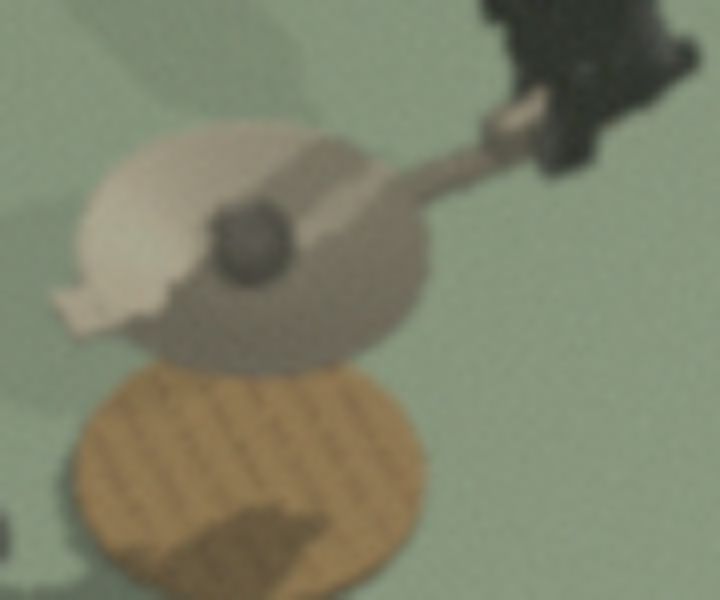

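View pics/t4.png

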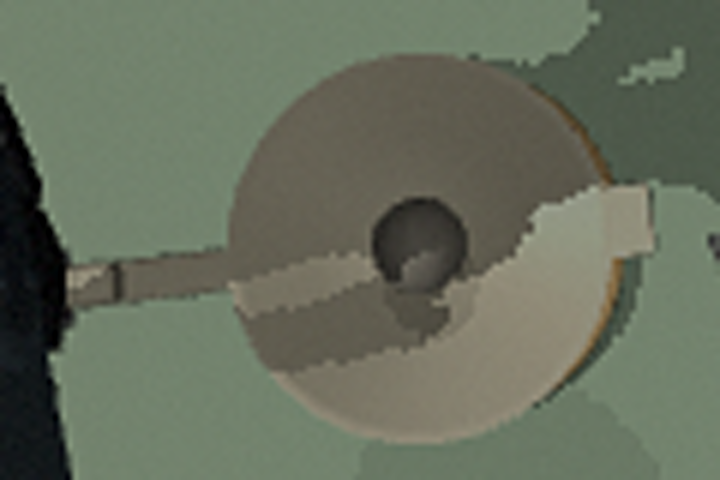

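Run:
```python
from h import *
d=pickle.load(open("f4.pkl","rb"));T=d["top"];S=d["scene"]
def P(x,y,s,ox,oy): return ((x+.5)/s-.5+ox,(y+.5)/s-.5+oy)
tp=lambda x,y:P(x,y,6,160,220); sp=lambda x,y:P(x,y,8,230,125)
for n,a,b in [("lip",(652,220),(67,312)),("ball",(420,245),(251,242)),("barnear",(116,283),(488,128))]:
    print(n,tri(T,tp(*a),S,sp(*b)))
d=pickle.load(open("f0.pkl","rb"));T=d["top"];S=d["scene"]
print("before lip",tri(T,P(706,254,6,150,215),S,P(352,242,5.9,180,145)))
print("before ball",tri(T,P(498,278,6,150,215),S,P(480,195,5.9,180,145)))
```

```text
lip (array([0.43997735, 0.06777029, 0.12860984]), np.float64(0.0039100535230668105))
ball (array([0.43294482, 0.14451639, 0.1276794 ]), np.float64(0.0009547773296671859))
barnear (array([0.42279542, 0.24496262, 0.1391569 ]), np.float64(0.002200339875053744))
before lip (array([0.44133466, 0.0681252 , 0.03285297]), np.float64(0.004479618372242869))
before ball (array([0.4338205 , 0.14551957, 0.02782818]), np.float64(0.0018157440256085504))
```

The dish is level within measurement error: the lip rose about 96 mm and the ball about 100 mm, with 2–4 mm of ray misfit. I'll now carry it to the tap, turning +1.62 rad with slow ramps.

Call:
{"method": "apply_moves", "body": {
  "targets": [
    [0.2,-1.3,0,0,0,0.005],
    [0.5,-2.6,0,0,0,0.01],
    [0.7,-3.9,0,0,0,0.015],
    [0.9,-5.2,0,0,0,0.02],
    [1.1,-6.4,0,0,0,0.025],
    [1.4,-7.7,0,0,0,0.03],
    [1.6,-9,0,0,0,0.035],
    [1.8,-10.3,0,0,0,0.0405],
    [1.8,-10.3,0,0,0,0.0405],
    [1.8,-10.3,0,0,0,0.0405],
    [1.8,-10.3,0,0,0,0.0405],
    [1.8,-10.3,0,0,0,0.0405],
    [1.8,-10.3,0,0,0,0.0405],
    [1.8,-10.3,0,0,0,0.0405],
    [1.8,-10.3,0,0,0,0.0405],
    [1.8,-10.3,0,0,0,0.0405],
    [1.8,-10.3,0,0,0,0.0405],
    [1.8,-10.3,0,0,0,0.0405],
    [1.8,-10.3,0,0,0,0.0405],
    [1.8,-10.3,0,0,0,0.0405]
  ]
}}

```text
clock: 9.17
tool_pos: [0.4512, 0.1028, 0.1373]
ee_rot: [0.393, 0.919, -0.0, -0.0]
contact_force: [0.1, 0.1, -0.6]
opening: 0.0128
```

Call:
{"method": "apply_moves", "body": {
  "targets": [
    [1.8,-10.3,0,0,0,0.0405],
    [1.8,-10.3,0,0,0,0.0405],
    [1.8,-10.3,0,0,0,0.0405],
    [1.8,-10.3,0,0,0,0.0405],
    [1.8,-10.3,0,0,0,0.0405],
    [1.8,-10.3,0,0,0,0.0405],
    [1.6,-9,0,0,0,0.035],
    [1.4,-7.7,0,0,0,0.03],
    [1.1,-6.4,0,0,0,0.025],
    [0.9,-5.2,0,0,0,0.02],
    [0.7,-3.9,0,0,0,0.015],
    [0.5,-2.6,0,0,0,0.01],
    [0.2,-1.3,0,0,0,0.005],
    [0,0,0,0,0,0]
  ]
}}

```text
clock: 10.33
tool_pos: [0.4684, 0.0055, 0.1373]
ee_rot: [0.213, 0.977, -0.0, -0.0]
contact_force: [-0.3, 0.8, -0.9]
opening: 0.0129
```

```bash
python3 snap.py 5
```

```text
{'clock': 10.4333, 'joint_positions': array([-2.4170e-01,  8.7500e-02,  1.9689e+00,  1.0000e-04,  1.0854e+00,
       -1.3842e+00]), 'dq': array([ 0.0052,  0.0003,  0.0004,  0.0013, -0.0018,  0.0027]), 'effort': array([-1.73900e-01, -3.55462e+01, -3.10314e+01, -4.40000e-02,
       -1.91800e-01, -2.03000e-02]), 'tool_pos': array([0.4684, 0.0059, 0.1373]), 'ee_rot': array([ 2.125e-01,  9.772e-01,  0.000e+00, -1.000e-04]), 'contact_force': array([ 1.2849,  0.1694, -0.8992]), 'moment': array([0.0707, 0.1394, 0.0201]), 'opening': 0.012885662616006552}
```

View pics/scene5.png

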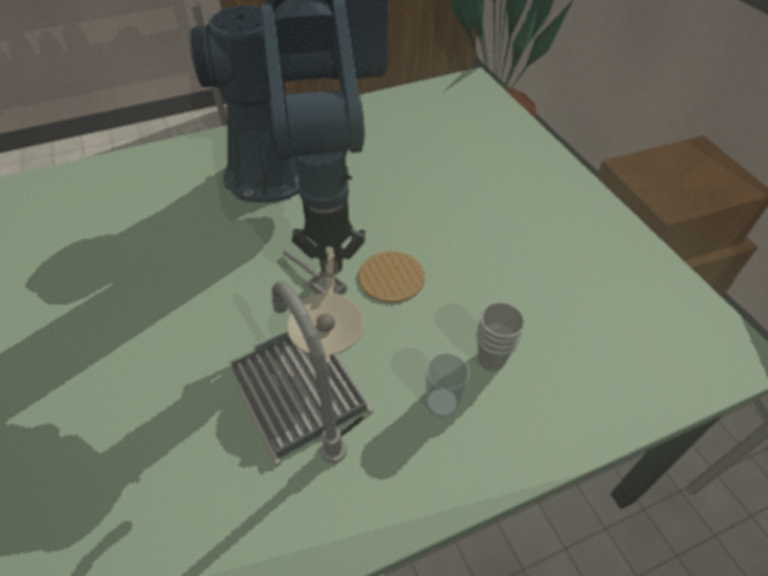

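View pics/top5.png

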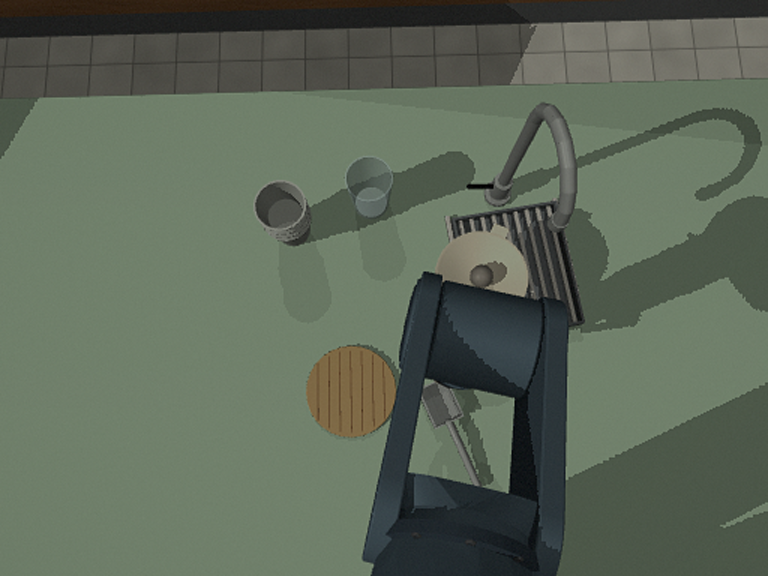

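The ball is still centred and the tool is level. I'll do the remaining part: (+24, −146) mm and +0.57 rad.

Call:
{"method": "apply_moves", "body": {
  "targets": [
    [0.2,-1.3,0,0,0,0.005],
    [0.4,-2.6,0,0,0,0.01],
    [0.6,-3.9,0,0,0,0.015],
    [0.9,-5.2,0,0,0,0.02],
    [1.1,-6.5,0,0,0,0.0255],
    [1.3,-7.8,0,0,0,0.0305],
    [1.5,-9.1,0,0,0,0.0358],
    [1.5,-9.1,0,0,0,0.0358],
    [1.5,-9.1,0,0,0,0.0358],
    [1.5,-9.1,0,0,0,0.0358],
    [1.5,-9.1,0,0,0,0.0358]
  ]
}}

```text
clock: 11.35
tool_pos: [0.4805, -0.0678, 0.1373]
ee_rot: [0.07, 0.998, -0.0, -0.0]
contact_force: [0.2, 0.5, -2.0]
opening: 0.0131
```

Call:
{"method": "apply_moves", "body": {
  "targets": [
    [1.5,-9.1,0,0,0,0.0358],
    [1.5,-9.1,0,0,0,0.0358],
    [1.5,-9.1,0,0,0,0.0358],
    [1.5,-9.1,0,0,0,0.0358],
    [1.5,-9.1,0,0,0,0.0358],
    [1.3,-7.8,0,0,0,0.0305],
    [1.1,-6.5,0,0,0,0.0255],
    [0.9,-5.2,0,0,0,0.02],
    [0.6,-3.9,0,0,0,0.015],
    [0.4,-2.6,0,0,0,0.01],
    [0.2,-1.3,0,0,0,0.005],
    [0,0,0,0,0,0],
    [0,0,0,0,0,0],
    [0,0,0,0,0,0]
  ]
}}

```text
clock: 12.52
tool_pos: [0.4924, -0.1396, 0.1373]
ee_rot: [-0.071, 0.997, 0.0, -0.0]
contact_force: [0.4, -0.8, -1.8]
opening: 0.0129
```

```bash
python3 snap.py 6;  python3 - <<'E'
from h import *
d=pickle.load(open("f6.pkl","rb"))
s=d["scene"]["color"][:,:,::-1];t=d["top"]["color"][:,:,::-1]
cv2.imwrite("pics/s6.png",cv2.resize(s[155:315,140:260],None,fx=3.7,fy=3.7,interpolation=cv2.INTER_CUBIC))
cv2.imwrite("pics/t6.png",cv2.resize(t[60:240,285:400],None,fx=3.3,fy=3.3,interpolation=cv2.INTER_CUBIC))
E
```

```text
{'clock': 12.6167, 'joint_positions': array([-0.5084,  0.181 ,  1.8622,  0.    ,  1.0985, -2.2212]), 'dq': array([ 0.0008, -0.0009, -0.0022,  0.0004, -0.0003, -0.001 ]), 'effort': array([-4.53000e-02, -4.06671e+01, -3.12488e+01,  9.94000e-02,
       -1.48800e-01,  2.00000e-03]), 'tool_pos': array([ 0.4924, -0.1396,  0.1373]), 'ee_rot': array([-0.0709,  0.9975,  0.    , -0.    ]), 'contact_force': array([-0.8466,  0.5998, -2.8633]), 'moment': array([-0.0023,  0.1757,  0.0342]), 'opening': 0.012657733909888978}
```

View pics/s6.png

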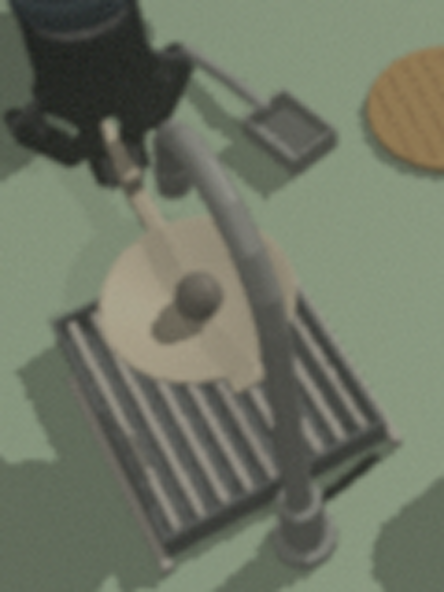

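View pics/t6.png

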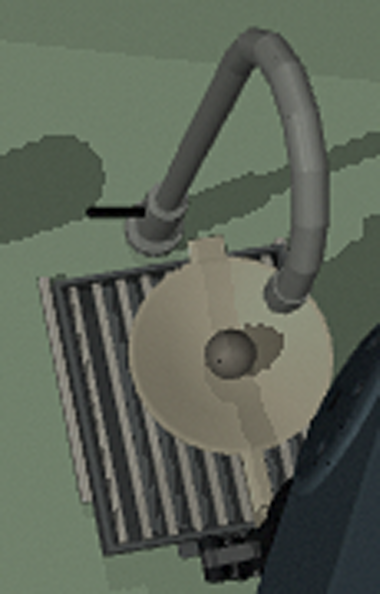

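View pics/scene6.png

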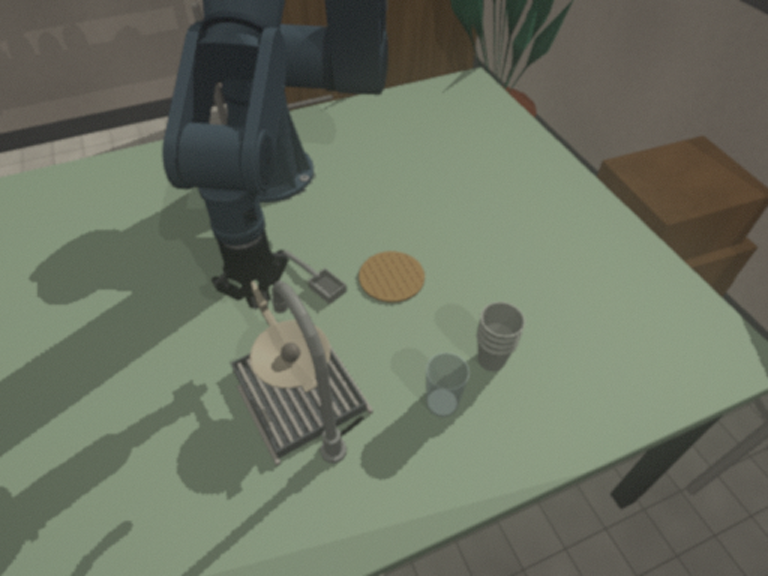

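The dish is over the tray, its lip at (208,238) in the top crop points to the post, and the ball at (231,354) is near the rim's centre. I'll check this numerically.

Run:
```python
from h import *
np.set_printoptions(precision=4,suppress=True)
d=pickle.load(open("f6.pkl","rb"));T=d["top"];S=d["scene"]
def P(x,y,s,ox,oy): return ((x+.5)/s-.5+ox,(y+.5)/s-.5+oy)
tp=lambda x,y:P(x,y,3.3,285,60); sp=lambda x,y:P(x,y,3.7,140,155)
b=tri(T,tp(231,354),S,sp(198,296));l=tri(T,tp(208,238.5),S,sp(240,389));print("ball",b,"lip",l)
print("onz ball",onz(T,*tp(231,354),.1287),onz(S,*sp(198,296),.1287))
l1=onz(T,*tp(208,238.5),.1297);l2=onz(S,*sp(240,389),.1297);print("lip",l1,l2)
v=(l1-onz(T,*tp(231,354),.1287))[:2];print(np.hypot(*v),np.arctan2(v[1],v[0]))
# rim ellipse: centre from rim extremes on plane
r=[onz(T,*tp(*p),.1297)[:2] for p in [(131,350),(334,350),(232,258),(232,452)]]
print("rim",r)
sr=[onz(S,*sp(*p),.1297)[:2] for p in [(98,305),(299,290),(205,215),(190,383)]];print("rim scene",sr)
```

```text
ball (array([ 0.6209, -0.1203,  0.127 ]), np.float64(0.0011388450546917556)) lip (array([ 0.6981, -0.1138,  0.1252]), np.float64(0.00440728746191104))
onz ball [ 0.6203 -0.1204  0.1287] [ 0.6223 -0.1199  0.1287]
lip [ 0.6971 -0.1106  0.1297] [ 0.6998 -0.1162  0.1297]
0.07748137694263231 0.12714288302589383
rim [array([ 0.6242, -0.0569]), array([ 0.621 , -0.1855]), array([ 0.6836, -0.1251]), array([ 0.5569, -0.1164])]
rim scene [array([ 0.604 , -0.1825]), array([ 0.6446, -0.057 ]), array([ 0.5611, -0.0958]), array([ 0.6834, -0.1438])]
```

The rim's centre is (620,−121) mm and the ball (621,−120), against a spout at (621,−121). The ball's height rules out any droop above about 0.5°. I'll hold still briefly, check that the bystanders haven't moved, and hand in.

Call:
{"method": "apply_moves", "body": {
  "targets": [
    [0,0,0,0,0,0],
    [0,0,0,0,0,0],
    [0,0,0,0,0,0],
    [0,0,0,0,0,0],
    [0,0,0,0,0,0],
    [0,0,0,0,0,0]
  ]
}}

```text
clock: 13.12
tool_pos: [0.4925, -0.1399, 0.1373]
ee_rot: [-0.071, 0.997, -0.0, 0.0]
contact_force: [0.3, 0.7, -1.5]
opening: 0.0131
```

```bash
python3 snap.py 7
python3 - <<'E'
from h import *
a=pickle.load(open("f0.pkl","rb"))["scene"]["color"].astype(float);b=pickle.load(open("f7.pkl","rb"))["scene"]["color"].astype(float);c=pickle.load(open("f6.pkl","rb"))["scene"]["color"].astype(float)
for n,(x0,x1,y0,y1) in dict(cups=(315,350,200,250),tumbler=(280,315,235,280),scoop=(195,232,170,202),dish_vs6=(160,225,205,265)).items():
    r=(c if 'dish' in n else a)[y0:y1,x0:x1].mean(2).astype(np.float32);q=b[y0:y1,x0:x1].mean(2).astype(np.float32)
    print(n,abs(r-q).mean(),cv2.phaseCorrelate(r,q))
E
```

```text
{'clock': 13.2167, 'joint_positions': array([-0.5089,  0.1812,  1.862 ,  0.    ,  1.0984, -2.2214]), 'dq': array([-0.0003,  0.0008, -0.0008, -0.0003,  0.0009,  0.0002]), 'effort': array([ 1.20000e-03, -4.07018e+01, -3.12449e+01,  1.01500e-01,
       -1.48700e-01, -3.00000e-04]), 'tool_pos': array([ 0.4925, -0.1398,  0.1373]), 'ee_rot': array([-0.0708,  0.9975,  0.    ,  0.    ]), 'contact_force': array([-0.6427,  0.3108, -1.8853]), 'moment': array([ 0.0064,  0.1519, -0.0213]), 'opening': 0.012666757414271422}
cups 5.078095 ((-0.01892899285807914, 0.0027966718049228234), 0.9906943453682794)
tumbler 5.1314287 ((3.2949525415659764e-05, 0.42779181718308834), 0.9847397739504591)
scoop 5.1258445 ((-0.3814130783599339, 0.04410621386420566), 0.8918322846293449)
dish_vs6 1.2966666 ((-0.0718350976037101, 0.013520998519393146), 1.0112705844419974)
```

Everything is steady and the bystanders haven't moved (under 0.5 px, within the lighting and shadow change).

```bash
python3 -c "
from bench import robot
print(robot.close_job())"
```

```text
the job is handed in; nothing more can be done
None
```

The dish is held still and level under the spout, with the ball in its middle, and I handed the job in at about 13.2 s. I gripped the handle at 75 N and lifted it 100 mm straight up off the coaster. Then I carried it to the tap, turning it +1.62 rad so the lip points at the post.

**Last checks**
- **Position:** the rim's centre measured (620, −121) mm and the ball (621, −120), against a spout at (621, −121).
- **Lip direction:** about 0.13 rad, against a tap direction of about 0.14 rad.
- **Height:** the underside is about 108 mm up, well clear of the 28 mm tray rim.
- **Bystanders:** image shift of the cups, tumbler and scoop was under 0.5 px. The wrist force readings I saw stayed below 3 N.

**Disagreement:** the lip's height across the two views came out 4–5 mm below nominal (125 against 130 mm), with a 4 mm ray misfit. The ball's height and the tool pose point to a tilt of no more than about 0.5°, so I took the lip reading as pixel error.

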